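Jack up the lid of the exposure unit and hold it

ROBOT

A 7-joint arm with a two-finger parallel gripper is mounted at the origin on the work surface. World frame = base frame: x ahead of the robot, y to its left, z up, the work surface at z = 0. Lengths are in m, angles in rad, forces in N, time in s.
With the tool pointing down it reaches from about 0.4 to 0.85 m from the base axis. Payload 10.4 kg.
Tool frame: the origin (TCP) lies midway between the tips of the shut fingers; the grasp point (between the pads) lies 19 mm behind it (manip.pinch_z is the distance from the TCP to the grasp point, in m); y points along the fingers, x is the direction in which the jaws open and shut, and the axes are right-handed (so a half turn about y gives the same grasp; the last joint's range is limited). The gripper opens to 85 mm and grips with 20 to 120 N. Pads are 22 mm wide; open, the fingers measure 114 mm over their backs; the gripper's body (76 mm by 85 mm) begins 54 mm behind the grasp point. The pads swing forward as they close: fully open they stand 13 mm farther back than shut.
Start: joints at [-1.255, 0.332, -0.065, 1.46, 0.022, 1.35, -0.088], TCP at [0.208, 0.589, 0.231] pointing down, gripper open.
Joint ranges: [-2.6, 2.6], [-0.5, 2.12], [-1.47, 1.34], [0.16, 2.42], [-1.27, 4.41], [0.06, 2.06], [-2.6, 2.6]. Speed limits (rad/s): [2.22, 2.22, 2.79, 2.79, 3.14, 3.14, 3.14].

INTERFACE

Orientations are given as a unit quaternion [x, y, z, w].
In Python, from workcell import manip gives the robot as it stands.
- The arm moves only by the shell command python3 -m pendant 'ROWS' [OPENING] [FORCE]. ROWS is a JSON object of lists of equal length, an entry for each row: "offset": the shift along the tool's x, y, z scaled (see below), a list of three; "turn": the turn, a rotation vector about the tool's x, y, z scaled (see below), a list of three. A call has 1 to 12 rows; each row is the pose to reach, as a shift and turn from the pose measured when the call began, along the tool's axes at that moment; what a row does not reach only later rows make up. The controller multiplies each number of a shift by 200 mm and each number of a turn by 45 degrees. A row lasts 1/8 s, in which the tool goes at most 62.5 mm and 10.7 degrees, less where a joint would pass 70% of its speed; a pose out of reach is approached as far as the arm can. A call with a number of a shift or a turn outside -1 to 1 is refused whole. A call with a gripper value outside its range is refused whole. OPENING is the opening in per cent of the stroke, from 0 (shut) to 100 (fully open), set as the call begins (- or left out, the last holds). The fingers move at their own pace and stop on an object; FORCE is the grip in N (left out, the last holds). Time passes only in rows, so rows that repeat a pose let the fingers close. It gives the time, the measured TCP pose, the force and the opening at its end, in the units of the state.
- manip.get_obs(): the state, without advancing time (a new reading comes with each control period).
- manip.camera(name): name is "scene" or "top" or "wrist"; returns (picture, depth): 400x640x3 uint8, red, green, blue; 400x640 float32, m along the optical axis (not along the pixel's ray), 0 where there is no reading.
- manip.camera_model(name): a dict with "intrinsics" (3x3 intrinsics, pixels), "k1" (the pictures are not rectified: a ray, as slopes to the right and down, at radius r is drawn at 1 + k1 r^2 times it, then the intrinsics apply), "R" (3x3) and "t" (3): a world point X has camera coordinates R X + t; the wrist camera has in their place "tool_from_camera" (4x4, takes a point from camera to tool coordinates, whose origin is the TCP and whose axes are the tool frame's). Camera axes: x right, y down, z forward; pixel columns grow to the right and rows downward; lengths in m; the calibration is good to about 2 mm. A picture is of the moment at which its call begins: read the wrist's pose just before it. camera_model takes no time and is no camera call.
- manip.hand_in(): hands the job in, once; it reports no verdict.
The state is a dict: "clock": time; "joint_pos": joint angles; "joint_velocities": joint speeds; "tau": joint torques, N m; "position": TCP position; "ee_rot": TCP orientation; "ft_force": force on the tool from outside, world axes, zero at the start; "torque": the same for the moment, N m; "grip_width": opening from 0.0 (shut) to 1.0 (fully open).
Only numpy, scipy, OpenCV 4.12 (cv2) and the standard library are available. Lean on these libraries where they do the work, as an engineer would, in place of code of your own. Each camera call takes 0.05 s, during which the arm holds its last target. There are 200 camera calls.

TASK

Stand the yellow lever jack on the bench with its round rubber saddle centred under the red lift lug at the front of the blue exposure unit's glass lid, and let go of it. Then give its handle one full trial stroke, pressing it right down so that the lid rises and letting it come right back up so that the lid settles closed, and finally press the handle right down again and finish while holding it down, so that the jack alone keeps the lid raised. Do not touch the lid or its lug with the hand, and leave everything else on the bench where it is.

Things in the scene. Friction and masses are not known exactly. Their poses are not given: they have to be found in the camera images.
- jack: Yellow lever jack, loose, 0.9 kg, balanced at its column. Origin: on its underside below the column's centre; +x points to the saddle, -x to the handle, z up. Base plate 8 mm thick, 100 wide (y), from x = -150 to +107. A carriage (24 wide, to x = 27) on the column's +x face carries a 20 wide arm to the saddle at x = 95. Pressing the handle raises the saddle.
- column_top (a point): Centre of the top of the jack's upright steel column, 160 mm above the jack's origin. The column is 28 (jack's x) by 26 (y) mm: carry the jack by it, gripped across y near the top. It is clear down to 112 mm above the underside; the handle leaves its -x face at 100.
- saddle_top (a point): Centre of the top of the jack's round black rubber saddle, 32 mm across; 95 mm ahead (+x) of the jack's origin, height 85 mm with the handle up and 125 mm with it right down.
- jack_handle (a joint): Handle angle: 0 = up (a spring returns it there, also under the lid's load), growing as it is pressed down to the stop at 0.5 rad; the saddle rises 80 mm per rad. Hinge along the jack's y, 20 mm behind its origin (-x), 100 up. The handle runs to -x, sloping 0.30 rad upward when up, 0.20 rad downward when right down. Pressing the pad takes 4 to 15 N.
- handle_pad (a point): Centre of the top of the handle's black rubber pad with an orange patch, to be pressed: 40 (along) by 44 (y) mm. 115 mm from the hinge along the handle and 10 mm above the handle's centre line: 127 mm behind the jack's origin and 144 up at the start, 131 behind and 87 up when right down.
- unit: Blue exposure unit, fixed on the bench, 300 deep (x) by 440 wide (y), 100 high without the lid, red and white tape on its front. Origin: bench level, middle of the front face; x points into the unit, so a jack standing before it, square under the lug, points the same way.
- lid: The exposure unit's aluminium-framed glass lid, about 1.4 kg, 20 mm thick, hinged along the unit's back edge (300 mm behind the front face, 100 up); the red lug is part of it. Origin: middle of the lower front edge, 100 mm above the bench when closed. The jack's full stroke lifts it there by about 22 mm, at the lug by 25.
- lift_point (a point): The marked lift point: on the underside of the red lug fixed to the lid's front edge, 100 mm above the bench with the lid closed, 35 mm before the unit's front face; a white disc with a black spot marks it on top. Lug 60 (x) by 56 (y) by 8 mm thick, from 27 mm before the point back to the lid. It sits up to 60 mm left or right of the lid's middle.
- ink_tin: Bystander: steel ink tin with red label, 100 diameter, 100 high. Origin: centre of its underside.
- ink_jar: Bystander: white ink jar with blue label and black cap, 70 diameter, 85 high. Origin: centre of its underside.
- brayer: Bystander: black ink roller (100 long, 44 diameter) with a wooden handle reaching 160 mm to its -x. Origin: under the roller.
- tape_roll: Bystander: green tape roll lying flat, 100 diameter, 25 high. Origin: centre of its underside.

How it is judged:
On the way, in this order (a step that is already met when the one before it is completed fails the run):
1. the jack stands on the bench with its saddle under the lift point, handle up, lid closed and the hand off the jack (horizontal distance between saddle_top and lift_point below 0.014 m and angle between jack's own z axis and vertical below 0.06 rad and height (world z) of jack below 0.004 m and value of joint jack_handle below 0.06 rad and height (world z) of lift_point below 0.104 m and contact force between the arm and jack below 0.3 N and linear speed of jack below 0.02 m/s), for 0.1 s.
2. trial stroke: the hand presses the handle right down and the jack raises the lid (value of joint jack_handle above 0.43 rad and height (world z) of lift_point above 0.116 m and contact force between the fingers and jack_handle above 1 N and contact force between jack_saddle and lid above 1 N), for 0.1 s.
3. the handle is right back up and the lid has settled closed (value of joint jack_handle below 0.06 rad and height (world z) of lift_point below 0.104 m and horizontal distance between saddle_top and lift_point below 0.018 m), for 0.1 s.
At the end, for the whole second after the job is handed in: The hand holds the handle right down (over 0.43 rad, over 1 N); the lift point is raised over 16 mm and rests on the saddle, within 20 mm of the lift point; the jack stands upright on the bench, the hand does not touch the lid, and no bystander has moved 30 mm (all of step 2 and horizontal distance between saddle_top and lift_point below 0.02 m and angle between jack's own z axis and vertical below 0.06 rad and height (world z) of jack below 0.004 m and contact force between the arm and lid below 0.3 N and linear speed of lid below 0.02 m/s and distance of each of ink_tin, ink_jar, brayer, tape_roll from where it was at the start of the episode below 0.03 m); the arm keeps its last pose, push and grip.
It fails at once if the hand pushes or lifts the lid or its lug (contact force between the arm and lid above 2 N).
It fails at once if a bystander is moved by more than 30 mm (not (distance of ink_tin from where it was at the start of the episode below 0.03 m) or not (distance of ink_jar from where it was at the start of the episode below 0.03 m) or not (distance of brayer from where it was at the start of the episode below 0.03 m) or not (distance of tape_roll from where it was at the start of the episode below 0.03 m)).
It fails at once if the jack is tipped over (angle between jack's own z axis and vertical above 0.6 rad).
It also fails if it takes over 70 s, if anything falls off the work surface, if the arm or the gripper's body presses on something with over 40 N, if the wrist force passes 120 N, or if a joint passes its speed limit or range.

## Working session

There is one attempt and no reset: what is moved stays moved. The work goes in short steps, Python scripts to look and compute and a shell command to move; the robot and the scene stay as the last step left them, time stands still between calls to the robot, and variables do not carry over. Pictures are saved under pics/ and viewed, about 8 in all and at most 12, crops included, and the job is handed in when it is done.

```bash
mkdir -p pics; cat > h.py <<'E'
import numpy as np, cv2
from scipy.spatial.transform import Rotation as Ro
from workcell import manip
def snap(n,f):
    o=manip.get_obs(); p,d=manip.camera(n); cv2.imwrite(f'pics/{f}.png',p[:,:,::-1]); np.savez(f'pics/{f}.npz',d=d,pos=o['position'],q=o['ee_rot'],n=n); return p,d
def pt(f,u,v,z=None,r=1):
    """world point at pixel; by depth, or by plane height z"""
    a=np.load(f'pics/{f}.npz'); n=str(a['n']); m=manip.camera_model(n); K=np.array(m['intrinsics'])
    p=(np.array([u,v])-K[:2,2])/[K[0,0],K[1,1]]; s=p.copy()
    for _ in range(20): s=p/(1+m['k1']*(s@s))
    ray=np.array([*s,1.])
    if n=='wrist':
        T=np.array(m['tool_from_camera']); R=Ro.from_quat(a['q']).as_matrix()
        A=R@T[:3,:3]; c=R@T[:3,3]+a['pos']
    else: A=np.array(m['R']).T; c=-A@np.array(m['t'])
    w=A@ray
    if z is not None: return c+w*(z-c[2])/w[2]
    d=a['d'][int(v)-r:int(v)+r+1,int(u)-r:int(u)+r+1]; d=d[d>0]
    return c+w*np.median(d)
E
python3 - <<'E'
from h import *
o=manip.get_obs(); print({k:np.round(v,3) for k,v in o.items()}); print(Ro.from_quat(o['ee_rot']).as_matrix().round(2), manip.pinch_z)
snap('scene','s1'); snap('top','t1')
E
```

```text
{'clock': np.float64(0.0), 'joint_pos': array([-1.255,  0.333, -0.065,  1.461,  0.022,  1.35 , -0.088]), 'joint_velocities': array([ 0.001,  0.   , -0.   ,  0.001,  0.002,  0.   , -0.003]), 'tau': array([ 0.0000e+00, -6.2545e+01,  5.0000e-02, -3.9160e+01,  1.6000e-02,
        1.0000e-02,  0.0000e+00]), 'position': array([0.208, 0.589, 0.23 ]), 'ee_rot': array([ 0.577,  0.408, -0.409, -0.577]), 'ft_force': array([ 0.564, -0.386,  0.137]), 'torque': array([-0.007,  0.008, -0.034]), 'grip_width': np.float64(0.998)}
[[ 0.33 -0.   -0.94]
 [ 0.94 -0.    0.33]
 [-0.   -1.   -0.  ]] 0.0187
```

View pics/t1.png

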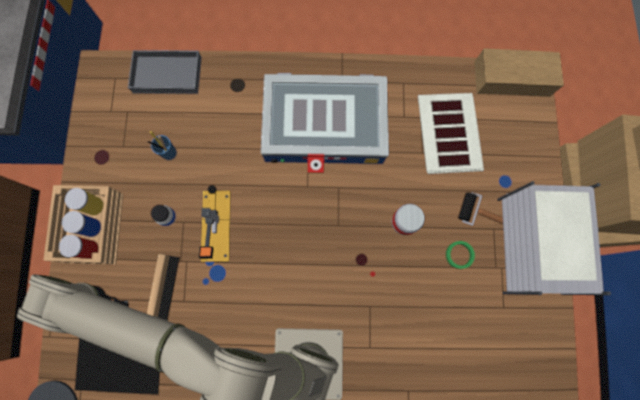

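View pics/s1.png

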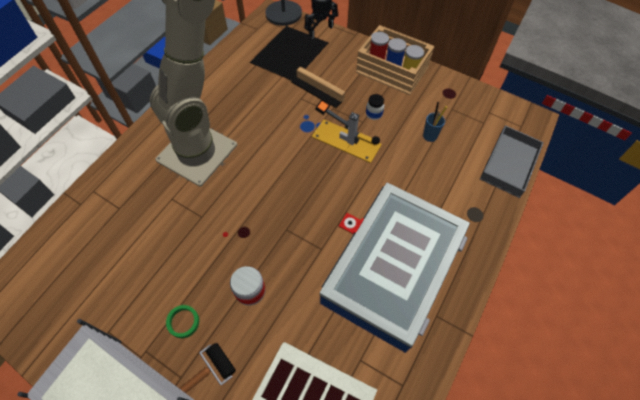

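The top view shows the jack at about (212,227) with its saddle at (212,189) and pad at (206,252), and the lug disc at (316,164). The jack points roughly the same way as the unit. I'll enlarge both.

```bash
python3 - <<'E'
from h import *
p=cv2.imread('pics/t1.png')
a=cv2.resize(p[175:275,180:250],None,fx=5.5,fy=5.5,interpolation=cv2.INTER_CUBIC)
b=cv2.resize(p[120:190,250:400],None,fx=2.6,fy=2.6,interpolation=cv2.INTER_CUBIC)
c=np.zeros((550,385+390+5,3),np.uint8); c[:a.shape[0],:385]=a; c[:b.shape[0],390:390+b.shape[1]]=b
cv2.imwrite('pics/c1.png',c)
for n,u,v,z in [('saddle',212,189,.085),('pad',206,252,.144),('lug',316,164,.108),('tin',409,219,.1),('jar',163,215,.085)]: print(n,pt('t1',u,v).round(3),pt('t1',u,v,z).round(3))
E
```

```text
saddle [0.586 0.347 0.086] [0.586 0.347 0.085]
pad [0.362 0.338 0.148] [0.363 0.339 0.144]
lug [ 0.676 -0.012  0.111] [ 0.677 -0.012  0.108]
tin [ 0.493 -0.332  0.101] [ 0.493 -0.332  0.1  ]
jar [0.49  0.511 0.088] [0.491 0.512 0.085]
```

View pics/c1.png

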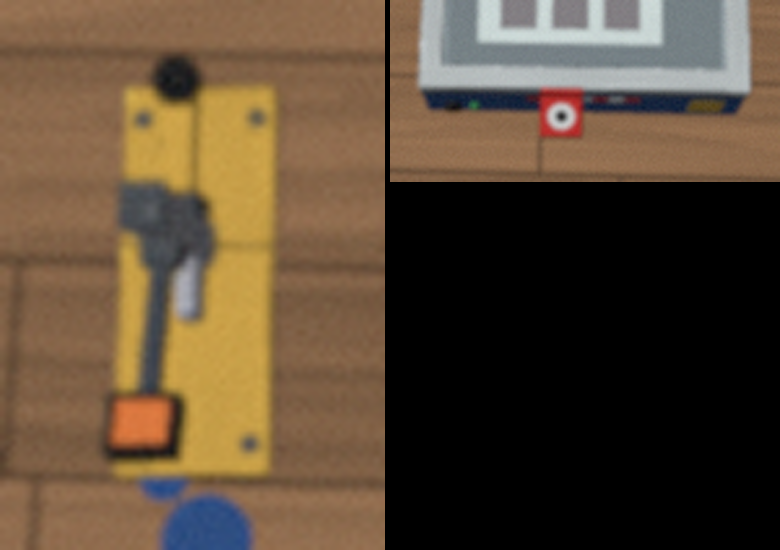

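```bash
python3 - <<'E'
from h import *
C=lambda x,y:(180+x/5.5,175+y/5.5); D=lambda x,y:(250+(x-390)/2.6,120+y/2.6)
for n,c,z in [('saddle',C(176,78),.085),('pad',C(142,423),.144),('coltopctr',C(142,206),.16),('base FL',C(126,88),.008),('FR',C(275,88),.008),('BR',C(269,474),.008)]: print(n,pt('t1',*c,z).round(4),pt('t1',*c).round(4))
for n,c,z in [('disc',D(561,115),.108),('lidL',D(419,88),.12),('lidR',D(749,93),.12)]: print(n,pt('t1',*c,z).round(4),pt('t1',*c).round(4))
a,b=pt('t1',*D(419,88),.12),pt('t1',*D(749,93),.12); print('lid yaw',np.arctan2(*(b-a)[:2][[0,1]]*[1,1]), np.linalg.norm(b-a))
E
```

```text
saddle [0.5854 0.3473 0.085 ] [0.5852 0.3471 0.0858]
pad [0.3628 0.3394 0.144 ] [0.3629 0.3398 0.1423]
coltopctr [0.4899 0.3441 0.16  ] [0.4901 0.3443 0.1592]
base FL [0.5955 0.399  0.008 ] [0.5966 0.4003 0.0031]
FR [0.5976 0.2994 0.008 ] [0.5983 0.3    0.005 ]
BR [0.343  0.2886 0.008 ] [0.3433 0.2895 0.0032]
disc [ 0.6764 -0.0113  0.108 ] [ 0.6755 -0.0113  0.1112]
lidL [0.7058 0.1775 0.12  ] [0.7423 0.1924 0.0055]
lidR [ 0.7092 -0.2599  0.12  ] [ 0.7468 -0.2805  0.0029]
lid yaw 3.1337862775462115 0.4374307822425336
```

```bash
cat >> h.py <<'E'
def go(xyz,yaw):
    """offset/turn numbers to TCP xyz, tool x at world angle yaw+90deg, tool y down"""
    o=manip.get_obs(); R0=Ro.from_quat(o['ee_rot']).as_matrix()
    x=np.array([-np.sin(yaw),np.cos(yaw),0]); y=np.array([0,0,-1.]); R1=np.c_[x,y,np.cross(x,y)]
    print('t',round(float(o['clock']),2),'pos',o['position'].round(4),'F',o['ft_force'].round(1),'grip',round(float(o['grip_width']),3))
    print('offset',(R0.T@(np.array(xyz)-o['position'])/.2).round(3),'turn',(Ro.from_matrix(R0.T@R1).as_rotvec()/np.radians(45)).round(3))
E
python3 - <<'E'
from h import *
go([.37,.45,.26],.035); go([.49,.344,.26],.035)
E
```

```text
t 0.1 pos [0.2076 0.5892 0.2306] F [0.3 0.5 0.5] grip 1.001
offset [-0.387 -0.146 -0.997] turn [-0.    -0.476 -0.002]
t 0.1 pos [0.2076 0.5892 0.2306] F [0.3 0.5 0.5] grip 1.001
offset [-0.687 -0.146 -1.739] turn [-0.    -0.476 -0.002]
```

```bash
python3 -m pendant '{"offset":[[-0.1,-0.1,-0.25],[-0.2,-0.15,-0.5],[-0.3,-0.15,-0.75],[-0.39,-0.15,-0.98],[-0.39,-0.15,-0.98]],"turn":[[0,-0.12,0],[0,-0.24,0],[0,-0.36,0],[0,-0.476,0],[0,-0.476,0]]}' 100 40
python3 - <<'E'
from h import *
go([.49,.344,.26],.035)
E
```

```text
clock: 0.72
position: [0.3705, 0.4469, 0.2605]
ee_rot: [-0.494, -0.507, 0.508, 0.492]
ft_force: [-0.6, 0.6, 0.6]
grip_width: 1.005
t 0.72 pos [0.3705 0.4469 0.2605] F [-0.6  0.6  0.6] grip 1.005
offset [-0.531  0.005 -0.583] turn [ 0.001 -0.008 -0.003]
```

```bash
python3 -m pendant '{"offset":[[-0.13,0,-0.15],[-0.27,0,-0.3],[-0.4,0,-0.44],[-0.53,0,-0.58],[-0.53,0,-0.58],[-0.53,0,-0.58]],"turn":[[0,0,0],[0,0,0],[0,0,0],[0,-0.008,0],[0,-0.008,0],[0,-0.008,0]]}'
python3 - <<'E'
from h import *
p,d=snap('wrist','w1')
go([.49,.344,.16],.035)
E
```

```text
clock: 1.48
position: [0.4885, 0.3454, 0.2606]
ee_rot: [-0.492, -0.508, 0.51, 0.49]
ft_force: [-0.7, 1.0, -0.1]
grip_width: 1.001
t 1.52 pos [0.4882 0.3457 0.2607] F [-0.  -0.   0.2] grip 0.999
offset [-0.007  0.503 -0.009] turn [-0.     0.002 -0.003]
```

View pics/w1.png

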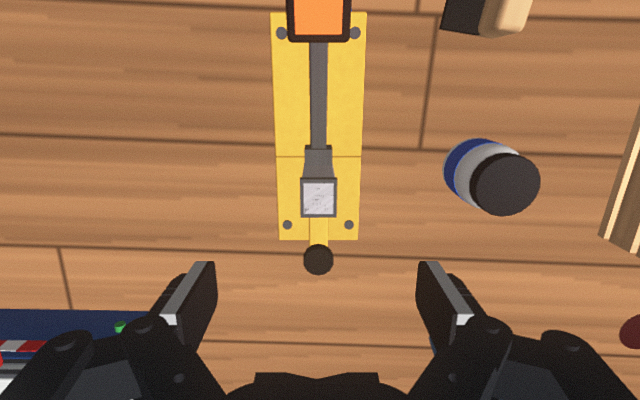

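The wrist view shows the column top at (318,197), saddle at (318,259) and pad near (319,17), squarely aligned with the jaws.

```bash
python3 - <<'E'
from h import *
c=pt('w1',318.5,197,.16); s=pt('w1',318,259,.085); q=pt('w1',318.5,197); print(c,q,s,pt('w1',318,259))
L=[pt('w1',278,226,.008),pt('w1',358,239,.008),pt('w1',278,239,.008),pt('w1',272,12,.008),pt('w1',366,12,.008)]
print(np.array(L).round(4)); print('yaw col-sad',np.arctan2(*(s-c)[[1,0]]))
print('mid axis yaw',np.arctan2(*(((L[1]+L[2])-(L[3]+L[4]))[[1,0]])))
go([c[0],c[1],.119],.035)
E
```

```text
[0.49032526 0.34738437 0.16      ] [0.48990571 0.34736167 0.16125833] [0.58284614 0.35083823 0.085     ] [0.58231138 0.35081407 0.08598134]
[[0.5808 0.3013 0.008 ]
 [0.5948 0.4019 0.008 ]
 [0.5985 0.3014 0.008 ]
 [0.3436 0.2949 0.008 ]
 [0.3401 0.3909 0.008 ]]
yaw col-sad 0.03731327824890323
mid axis yaw 0.034365196845846956
t 1.52 pos [0.4882 0.3457 0.2607] F [-0.  -0.   0.2] grip 0.999
offset [ 0.01   0.708 -0.011] turn [-0.     0.002 -0.003]
```

```bash
python3 -m pendant '{"offset":[[0.01,0.2,-0.011],[0.01,0.4,-0.011],[0.01,0.6,-0.011],[0.01,0.715,-0.011],[0.01,0.715,-0.011],[0.01,0.715,-0.011]],"turn":[[0,0,0],[0,0,0],[0,0,0],[0,0,0],[0,0,0],[0,0,0]]}'
python3 -m pendant '{"offset":[[0,0,0],[0,0,0],[0,0,0],[0,0,0],[0,0,0],[0,0,0],[0,0,0],[0,0,0]],"turn":[[0,0,0],[0,0,0],[0,0,0],[0,0,0],[0,0,0],[0,0,0],[0,0,0],[0,0,0]]}' 0 60
```

```text
clock: 2.28
position: [0.4904, 0.3485, 0.1189]
ee_rot: [-0.491, -0.509, 0.509, 0.49]
ft_force: [0.2, 0.3, -0.1]
grip_width: 0.999
clock: 3.28
position: [0.4906, 0.3479, 0.1192]
ee_rot: [-0.491, -0.509, 0.509, 0.49]
ft_force: [-2.1, -4.6, 5.0]
grip_width: 0.302
```

```bash
python3 -m pendant '{"offset":[[0,-0.05,0],[0,-0.1,0],[-0.1,-0.1,0],[-0.25,-0.1,0],[-0.4,-0.1,0],[-0.6,-0.1,0],[-0.8,-0.1,0],[-0.9,-0.1,0],[-0.9,-0.1,0],[-0.9,-0.1,0]],"turn":[[0,0,0],[0,0,0],[0,0,0],[0,0,0],[0,0,0],[0,0.01,0],[0,0.02,0],[0,0.034,0],[0,0.034,0],[0,0.034,0]]}'
python3 - <<'E'
from h import *
go([.50,-.012,.139],.008)
E
```

```text
clock: 4.53
position: [0.4971, 0.169, 0.1396]
ee_rot: [0.498, 0.503, -0.503, -0.497]
ft_force: [0.1, 0.2, -9.2]
grip_width: 0.299
t 4.53 pos [0.4971 0.169  0.1396] F [ 0.1  0.2 -9.2] grip 0.299
offset [-0.905  0.004 -0.004] turn [ 0.001  0.004 -0.001]
```

```bash
python3 -m pendant '{"offset":[[-0.1,0,0],[-0.25,0,0],[-0.45,0,0],[-0.65,0,0],[-0.8,0,0],[-0.905,0,0],[-0.905,0,0],[-0.905,0,0]],"turn":[[0,0,0],[0,0,0],[0,0,0],[0,0,0],[0,0,0],[0,0.004,0],[0,0.004,0],[0,0.004,0]]}'
python3 - <<'E'
from h import *
snap('wrist','w2'); snap('top','t2'); 
p=cv2.imread('pics/t2.png'); w=cv2.imread('pics/w2.png')
c=np.zeros((600,800,3),np.uint8)
a=cv2.resize(p[130:260,260:380],None,fx=3.2,fy=3.2,interpolation=cv2.INTER_CUBIC); c[:a.shape[0],:a.shape[1]]=a
b=cv2.resize(w,(400,250)); c[:250,395:795]=b
b=w[220:400,120:520]; c[260:440,395:795]=b
cv2.imwrite('pics/c2.png',c); go([.58,-.012,.139],.008)
E
```

```text
clock: 5.52
position: [0.4992, -0.0112, 0.1398]
ee_rot: [0.498, 0.502, -0.502, -0.497]
ft_force: [-0.0, 0.7, -8.8]
grip_width: 0.299
t 5.62 pos [ 0.4991 -0.0109  0.1397] F [ 0.1 -0.6 -9.3] grip 0.297
offset [-0.01   0.004 -0.404] turn [ 0.001  0.003 -0.001]
```

View pics/c2.png

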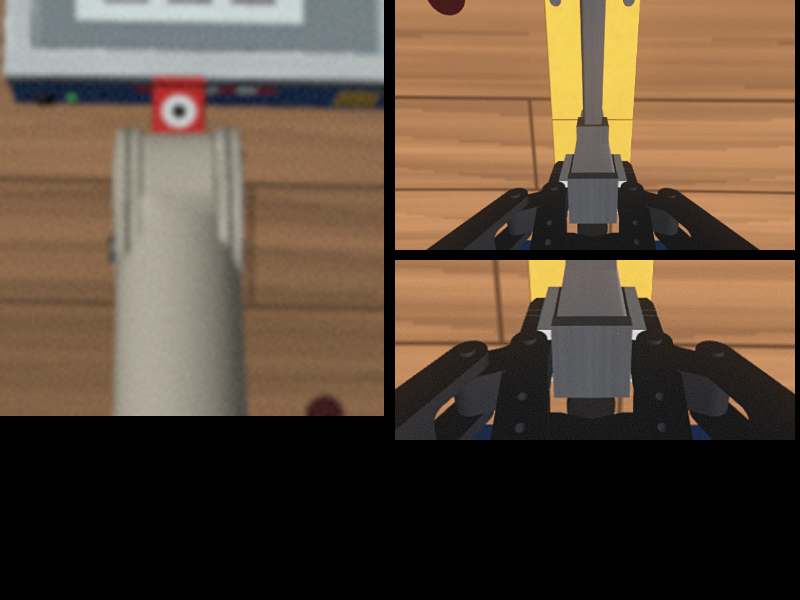

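```bash
python3 -m pendant '{"offset":[[0,0.04,0],[0.004,0.075,0],[0.007,0.075,-0.1],[0.007,0.075,-0.2],[0.007,0.075,-0.3],[0.007,0.075,-0.38],[0.007,0.075,-0.404],[0.007,0.075,-0.404],[0.007,0.075,-0.404]],"turn":[[0,0,0],[0,0,0],[0,0,0],[0,0,0],[0,0,0],[0,0,0],[0,0,0],[0,0,0],[0,0,0]]}'
python3 - <<'E'
from h import *
go([.58,-.0095,.119],.008)
snap('scene','s2')
p=cv2.imread('pics/s2.png'); cv2.imwrite('pics/c3.png',cv2.resize(p[140:320,230:480],None,fx=3.2,fy=3.2,interpolation=cv2.INTER_CUBIC))
E
```

```text
clock: 6.75
position: [0.5793, -0.0087, 0.1246]
ee_rot: [-0.498, -0.502, 0.503, 0.497]
ft_force: [0.4, 0.7, -9.3]
grip_width: 0.298
t 6.75 pos [ 0.5793 -0.0087  0.1246] F [ 0.4  0.7 -9.3] grip 0.298
offset [-0.004  0.028 -0.004] turn [ 0.     0.003 -0.001]
```

View pics/c3.png

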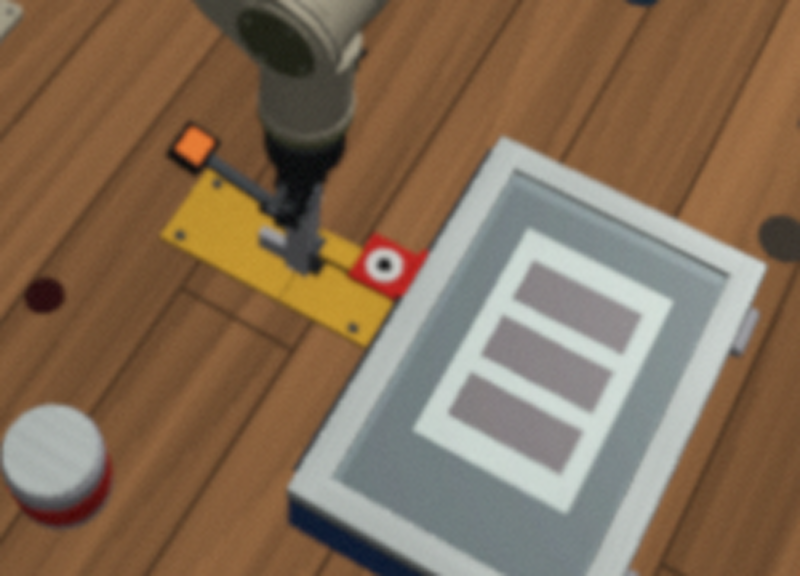

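The jack's arm runs straight under the lug in the scene crop (disc at 384,265; pad at 194,147). I'll cross-check with this camera.

```bash
python3 -m pendant '{"offset":[[0,0.014,0],[0,0.029,0],[0,0.029,0],[0,0.029,0]],"turn":[[0,0,0],[0,0,0],[0,0,0],[0,0,0]]}'
python3 - <<'E'
from h import *
C=lambda x,y:(230+x/3.2,140+y/3.2)
d=pt('s2',*C(384,265),.108); q=pt('s2',*C(194,147),.1495); print('disc',d,pt('s2',*C(384,265)),'pad',q,'saddle est',q+[.222,.002,0])
d=pt('s1',350,223,.108); q=pt('s1',322,107,.144);print(d,q)
E
```

```text
clock: 7.3
position: [0.5792, -0.0089, 0.1191]
ee_rot: [-0.498, -0.502, 0.503, 0.497]
ft_force: [-3.5, -0.9, -2.7]
grip_width: 0.299
disc [ 0.67786598 -0.01251698  0.108     ] [ 0.67735237 -0.01120977  0.10524799] pad [ 0.4571189  -0.01511757  0.1495    ] saddle est [ 0.6791189  -0.01311757  0.1495    ]
[ 0.67818946 -0.01310012  0.108     ] [0.36769232 0.33226027 0.144     ]
```

```bash
python3 -m pendant '{"offset":[[0,0,0],[0,0,0],[0,0,0],[0,0,0],[0,0,0],[0,0,0]],"turn":[[0,0,0],[0,0,0],[0,0,0],[0,0,0],[0,0,0],[0,0,0]]}' 100
python3 -m pendant '{"offset":[[0,-0.2,0],[0,-0.45,0],[0,-0.7,0],[0,-0.75,0.1],[0,-0.75,0.3],[0,-0.75,0.4],[0,-0.75,0.4],[0,-0.75,0.4]],"turn":[[0,0,0],[0,0,0],[0,0,0],[0,0,0],[0,0,0],[0,0,0],[0,0,0],[0,0,0]]}'
python3 - <<'E'
from h import *
snap('wrist','w3');snap('top','t3')
w=cv2.imread('pics/w3.png');p=cv2.imread('pics/t3.png')
c=np.zeros((600,640,3),np.uint8); c[:400]=w
c[400:]=cv2.resize(p[140:240,200:400],None,fx=2,fy=2)[:200,:].repeat(1,1)[:, :400].copy() if 0 else c[400:]
c[400:600,:400]=cv2.resize(p[140:240,210:410],None,fx=2,fy=2,interpolation=cv2.INTER_CUBIC)
cv2.imwrite('pics/c4.png',c); go([.45,-.01,.16],.008)
E
```

```text
clock: 8.05
position: [0.5793, -0.0089, 0.1191]
ee_rot: [-0.498, -0.502, 0.503, 0.497]
ft_force: [0.2, 0.6, 0.3]
grip_width: 1.0
clock: 9.05
position: [0.4998, -0.0095, 0.2692]
ee_rot: [0.498, 0.503, -0.502, -0.497]
ft_force: [0.6, 0.6, 0.1]
grip_width: 1.002
t 9.15 pos [ 0.4999 -0.0096  0.2689] F [-0.5 -0.8 -0. ] grip 1.002
offset [0.001 0.545 0.249] turn [ 0.     0.002 -0.001]
```

View pics/c4.png

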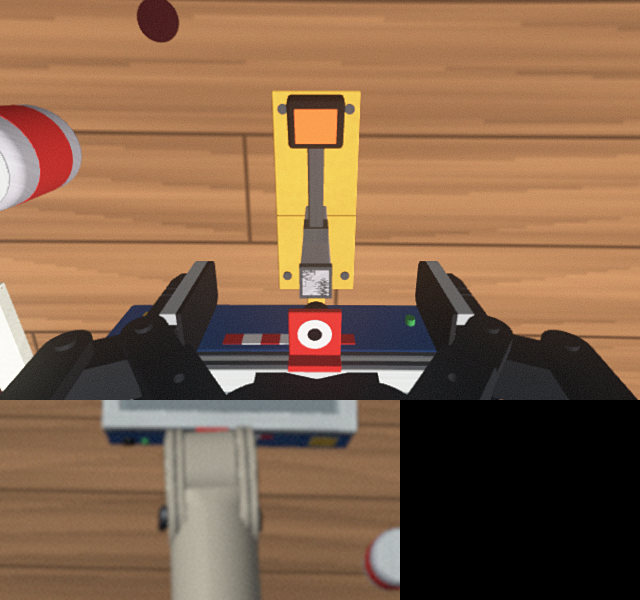

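```bash
python3 - <<'E'
from h import *
c=pt('w3',316,281,.16); d=pt('w3',315,334,.108); q=pt('w3',315.5,126,.144); print('col',c,pt('w3',316,281),'disc',d,pt('w3',315,334),'pad',q,pt('w3',315,127))
yaw=np.arctan2(*(c-q)[[1,0]]); s=c+.095*np.array([np.cos(yaw),np.sin(yaw),0]); print(yaw,'sad-disc',(s-d)[:2],'c-q',np.linalg.norm((c-q)[:2]))
go([q[0],q[1],.17],.008)
E
```

```text
col [ 0.57889384 -0.00842917  0.16      ] [ 0.57831381 -0.00843533  0.16092319] disc [ 0.67606888 -0.00846331  0.108     ] [ 0.67475819 -0.00847178  0.10956045] pad [ 0.45269407 -0.01015015  0.144     ] [ 0.45331712 -0.01052463  0.14511196]
0.013636133205887113 sad-disc [-0.00218388  0.00132954] c-q 0.1262115010143009
t 9.15 pos [ 0.4999 -0.0096  0.2689] F [-0.5 -0.8 -0. ] grip 1.002
offset [-0.     0.495  0.236] turn [ 0.     0.002 -0.001]
```

```bash
python3 -m pendant '{"offset":[[0,0,0.12],[0,0.1,0.236],[0,0.3,0.236],[0,0.45,0.236],[0,0.495,0.236],[0,0.495,0.236],[0,0.495,0.236]],"turn":[[0,0,0],[0,0,0],[0,0,0],[0,0,0],[0,0,0],[0,0,0],[0,0,0]]}' 0 60
python3 -m pendant '{"offset":[[0,0.06,0],[0,0.12,0],[0,0.16,0.003],[0,0.2,0.006],[0,0.24,0.01]],"turn":[[0,0,0],[0,0,0],[0,0,0],[0,0,0],[0,0,0]]}'
```

```text
clock: 10.02
position: [0.4535, -0.0101, 0.1711]
ee_rot: [0.498, 0.503, -0.502, -0.497]
ft_force: [0.6, 0.1, -0.3]
grip_width: 0.002
clock: 10.65
position: [0.451, -0.0102, 0.1226]
ee_rot: [-0.498, -0.502, 0.503, 0.497]
ft_force: [-4.4, -0.1, 11.9]
grip_width: 0.001
```

```bash
python3 -m pendant '{"offset":[[0,0.04,0],[0,0.08,0],[0,0.12,0],[0,0.16,0],[0,0.185,0],[0,0.2,0],[0,0.2,0],[0,0.2,0],[0,0.2,0]],"turn":[[0,0,0],[0,0,0],[0,0,0],[0,0,0],[0,0,0],[0,0,0],[0,0,0],[0,0,0],[0,0,0]]}'
python3 - <<'E'
from h import *
go([.45,-.01,.16],.008); snap('scene','s3')
p=cv2.imread('pics/s3.png'); cv2.imwrite('pics/c5.png',cv2.resize(p[140:320,230:480],None,fx=3.2,fy=3.2,interpolation=cv2.INTER_CUBIC))
print('disc',pt('s3',350,223),pt('s1',350,223), pt('s3',350,219),pt('s1',356,229),pt('s3',356,229))
E
```

```text
clock: 11.78
position: [0.4502, -0.0101, 0.0866]
ee_rot: [-0.497, -0.502, 0.502, 0.499]
ft_force: [-37.3, -1.2, 74.6]
grip_width: -0.0
t 11.78 pos [ 0.4502 -0.0101  0.0866] F [-37.3  -1.2  74.6] grip -0.0
offset [ 0.001 -0.367  0.002] turn [-0.003  0.001  0.002]
disc [ 0.68292795 -0.02516528  0.13342606] [ 0.67765308 -0.01173439  0.10512187] [ 0.67622354 -0.01313719  0.13386132] [ 0.70703755 -0.02852408  0.12236617] [ 0.71083395 -0.03931386  0.14545564]
```

View pics/c5.png

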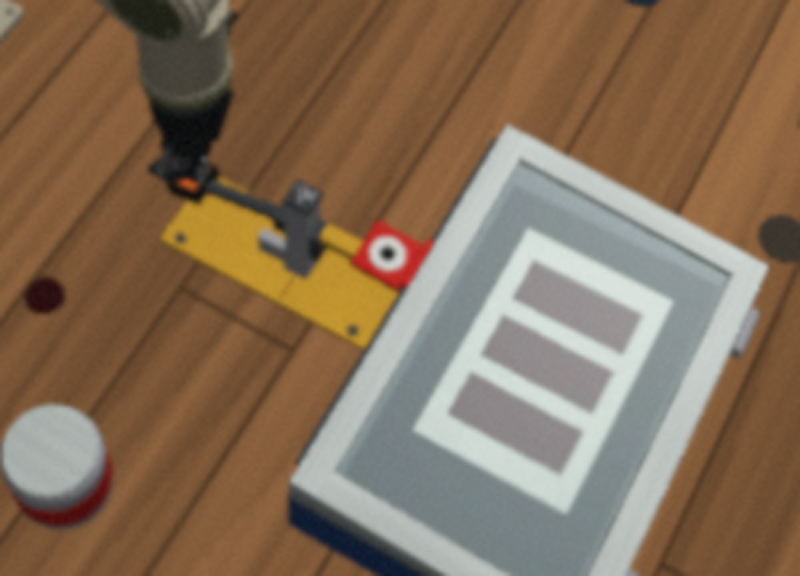

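The lid is raised: the disc moved up to (387,254) in the crop and measures about 25 mm higher. The jack base hasn't moved. The 75 N push is more than needed, so I'll press less the second time.

```bash
python3 -m pendant '{"offset":[[0,-0.03,0],[0,-0.1,0],[0,-0.17,0],[0,-0.24,0],[0,-0.31,-0.005],[0,-0.36,-0.01],[0,-0.4,-0.015],[0,-0.4,-0.015],[0,-0.4,-0.015],[0,-0.4,-0.015],[0,-0.4,-0.015]],"turn":[[0,0,0],[0,0,0],[0,0,0],[0,0,0],[0,0,0],[0,0,0],[0,0,0],[0,0,0],[0,0,0],[0,0,0],[0,0,0]]}'
python3 - <<'E'
from h import *
go([.452,-.01,.15],.008); snap('scene','s4')
p=cv2.imread('pics/s4.png'); cv2.imwrite('pics/c6.png',cv2.resize(p[140:320,230:480],None,fx=3.2,fy=3.2,interpolation=cv2.INTER_CUBIC))
E
```

```text
clock: 13.2
position: [0.4532, -0.0102, 0.1663]
ee_rot: [-0.497, -0.502, 0.503, 0.499]
ft_force: [0.5, 0.4, 1.0]
grip_width: 0.0
t 13.2 pos [ 0.4532 -0.0102  0.1663] F [0.5 0.4 1. ] grip 0.0
offset [0.001 0.082 0.006] turn [-0.003  0.001  0.002]
```

View pics/c6.png

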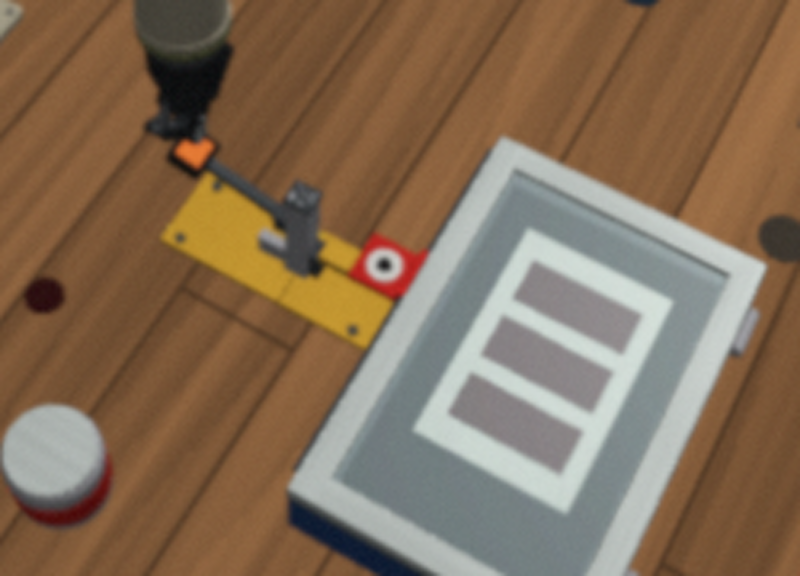

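The lid is closed again, with the disc back at (384,265) and the handle up. Next is the second press.

```bash
python3 -m pendant '{"offset":[[0,0.07,0],[0,0.13,0],[0,0.18,0.003],[0,0.23,0.006],[0,0.28,0.01],[0,0.33,0.015],[0,0.37,0.017],[0,0.395,0.017],[0,0.402,0.017],[0,0.402,0.017],[0,0.402,0.017],[0,0.402,0.017]],"turn":[[0,0,0],[0,0,0],[0,0,0],[0,0,0],[0,0,0],[0,0,0],[0,0,0],[0,0,0],[0,0,0],[0,0,0],[0,0,0],[0,0,0]]}'
python3 - <<'E'
from h import *
snap('scene','s5'); snap('top','t5'); go([.45,-.01,.15],.008)
print('disc s5',pt('s5',350.9,219.4),pt('s5',350.9,219.4,.133),'s4',pt('s4',350,222.8))
p=cv2.imread('pics/s5.png'); cv2.imwrite('pics/c7.png',cv2.resize(p[140:320,230:480],None,fx=3.2,fy=3.2,interpolation=cv2.INTER_CUBIC))
E
```

```text
clock: 14.75
position: [0.45, -0.0102, 0.088]
ee_rot: [0.497, 0.502, -0.502, -0.499]
ft_force: [-16.5, -0.2, 41.0]
grip_width: -0.004
t 14.85 pos [ 0.45   -0.0102  0.088 ] F [-16.1  -1.   41. ] grip 0.001
offset [ 0.002 -0.31   0.   ] turn [-0.003  0.001  0.003]
disc s5 [ 0.67909653 -0.01235204  0.1327129 ] [ 0.67915093 -0.0124913   0.133     ] s4 [ 0.67767607 -0.01204964  0.10709805]
```

View pics/c7.png

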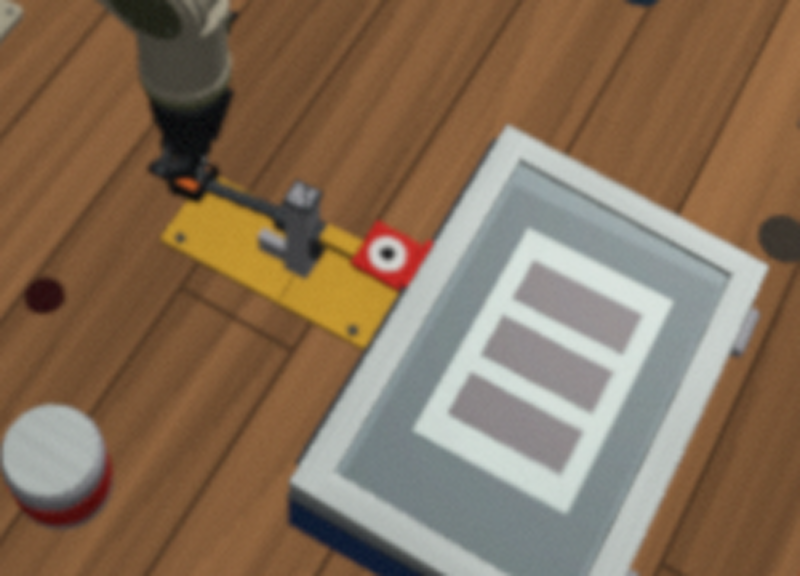

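The lid is up about 25 mm, the force is steady and the jack hasn't moved. I'm handing in.

```bash
python3 -c "
from workcell import manip
manip.hand_in(); o=manip.get_obs(); print(o['clock'],o['position'],o['ft_force'])"
```

```text
the job is handed in; nothing more can be done
the job is handed in; nothing more can be done
```

I set the jack under the lug by its column and let go of it. I then gave the handle one full trial stroke, with the lid rising and settling closed again. I handed in at about 15 s with the closed fingers holding the handle right down; no verdict was reported.

**Placement:** the wrist camera put the saddle about 2.5 mm from the lift point after release (limit 14 mm).

**Final hold:** just before hand-in, the scene camera showed the lid raised about 25 mm at the lug, with the jack base not visibly moved. The hand was pressing the pad with 41 N down and staying steady.

**What was off:**
- **Cameras:** they disagreed by 3–4 mm on absolute positions. That was within tolerance and cancelled in the relative checks.
- **First press:** it reached about 75 N down and 37 N sideways, well over the 4–15 N the pad needs. I pressed more gently the second time.
- **Bystanders:** nothing touched them along the route, but I did not measure their positions again at the end.

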